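Park the probe carrier at the top of its bent guide rod

TASK

The probe carrier hangs low on the bent guide rod, over the petri dish. Take it by the grip bar, slide its collar along the rod, round the lower bend, up the slope and round the upper bend onto the upper level stretch, until the collar sits against the stop collar there, then let go. Leave the petri dish, the weighing bottle and the vial where they stand.

Things in the scene. Friction and masses are not known exactly. Their poses are not given: they have to be found in the camera images.
- guide_stand: Fixed stand: grey foot plate 100 x 430 x 12 mm carrying a 10 mm round steel rod bent in the upright plane x = 0. Origin: centre of the plate's underside; y along the plate to the rod's high end (robot's left), z up. From y = -190 mm the rod runs level along +y, axis at z = 125 mm, climbs at 36 degrees, runs level again at z = 209 mm to y = +190 mm. Nothing stands above the rod.
- lower_bend (a point): Point where the axes of the low level stretch and of the slope would meet, stand frame (0, -40, 125) mm. The bend's radius is 50 mm (rod axis); it begins and ends 16 mm from this point. The low stretch begins with a fixed stop collar at stand y = -162 to -152 mm. Axes as the stand's.
- upper_bend (a point): Point where the axes of the slope and of the high level stretch would meet, stand frame (0, 75, 209) mm. The bend's radius is 50 mm (rod axis); it begins and ends 16 mm from this point. Axes as the stand's.
- stop_face (a point): Centre, on the rod axis, of the face that the high stop collar turns to the carrier: stand frame (0, 145, 209) mm. The stop is a fixed aluminium collar on the rod, 24 mm diameter, 10 mm long. Axes as the stand's.
- probe_carrier: Loose carrier, about 0.2 kg, captive on the rod. Origin: centre of its aluminium collar, 24 mm diameter, 24 mm long along y, 15 mm bore: 2.5 mm play all round (at rest the origin is 2.5 mm below the rod axis); it can tip only about 12 degrees against the rod, so it must turn with it. z up on level stretches. A steel probe hangs to z = -64 mm and keeps it upright. On the slope it may slide back.
- grip_bar (a point): Centre of the carrier's grey plastic grip bar, 50 mm above the collar's centre along the carrier's z. The bar is 100 mm long in x (across the rod), 12 mm thick in y (along the rod), 26 mm high: pinch it across the 12 mm, one finger before and one behind it along the rod. Below its middle a stem 30 mm in x, 12 mm in y leads to the collar. Axes as the carrier's.
- petri_dish: Clear glass dish, 61 mm diameter, 12 mm high, loose on the stand's plate under the low stretch; origin at the centre of its underside. To be left alone.
- weighing_bottle: Small stoppered glass weighing bottle, 42 mm diameter, 58 mm high, on the worktop behind the stand; origin at the centre of its underside. To be left alone.
- vial: Small sample vial with screw cap, 27 mm diameter, 64 mm high, on the worktop behind the stand; origin at the centre of its underside. To be left alone.
Mind the look-alikes: they are no part of the job. Of the things like the probe_carrier, leave any that is blue; of the rest the smaller one is meant.

How it is judged:
By the outcome, as a careful person would: the job done as asked, in the order asked, and still so for the second after the job is handed in, with the robot touching nothing.
It also fails if it takes over 45 s, if anything falls off the work surface, if the arm or the gripper's body presses on something with over 40 N, if the wrist force passes 120 N, or if a joint passes its speed limit or range.

ROBOT

A 6-joint arm with a two-finger parallel gripper is mounted at the origin on a cart in front of the work surface, level with it; the furniture and walls round the work are solid. World frame = base frame: x ahead of the robot, y to its left, z up, the work surface at z = 0. Lengths are in m, angles in rad, forces in N, time in s.
With the tool pointing down it reaches from about 0.3 to 0.825 m from the base axis. Payload 5.4 kg.
Tool frame: the origin (TCP) lies midway between the tips of the shut fingers; the grasp point (between the pads) lies 19 mm behind it (r.hold_point_z is the distance from the TCP to the grasp point, in m); z points along the fingers, x is the direction in which the jaws open and shut, and the axes are right-handed (so a half turn about z gives the same grasp; the last joint's range is limited). The gripper opens to 92 mm and grips with 3 to 60 N. Pads are 20 mm wide; open, the fingers measure 128 mm over their backs; the gripper's body (75 mm by 189 mm) begins 69 mm behind the grasp point.
Start: joints at [0.924, 0.158, 1.597, -0, 1.386, -0.21], TCP at [0.243, 0.521, 0.215] pointing down, gripper open.
Joint ranges: [-2.91, 2.91], [-0.94, 2.29], [0.18, 2.7], [-1.29, 4.43], [0.17, 2.64], [-3, 3]. Speed limits (rad/s): [2.57, 2.57, 3.14, 3.14, 3.14, 3.14].

INTERFACE

Orientations are given as a unit quaternion [x, y, z, w].
In Python, from plant import r, claw, eyes, job, spotter gives the robot as it stands. Calls block until the motion is done:
- r.goto(position, orientation): joint-space move of the TCP to a pose.
- r.movel(position, frame=None, v=0.15, max_force=None): straight line of the TCP; frame=None keeps the orientation; v is the mean speed in m/s. With max_force (N) it stops when the force on the tool has changed by that much, and returns True; else False.
- r.move_j(angles): joint-space move.
- claw.move_gripper(opening, newtons=None): finger opening in m; newtons is the grip in N (None keeps the last); returns when the fingers have stopped.
- r.sleep(seconds).
- r.inverse_kinematics(position, orientation): joint angles nearest the present ones, or None.
- r.get_obs(): the state.
- eyes.get_image(name): name is "scene" or "side" or "wrist"; returns (picture, depth): 400x640x3 uint8, red, green, blue; 400x640 float32, m along the optical axis (not along the pixel's ray), 0 where there is no reading.
- eyes.camera_info(name): a dict with "mtx" (3x3 intrinsics, pixels), "distortion" ([k1, k2, p1, p2, k3] as OpenCV has them; the pictures are not rectified), "R" (3x3) and "t" (3): a world point X has camera coordinates R X + t; the wrist camera has in their place "hand_eye" (4x4, takes a point from camera to tool coordinates, whose origin is the TCP and whose axes are the tool frame's). Camera axes: x right, y down, z forward; pixel columns grow to the right and rows downward; lengths in m; the calibration is good to about 2 mm. A picture is of the moment at which its call begins: read the wrist's pose just before it. camera_info takes no time and is no camera call.
A pose or a line that the arm cannot do raises r.MotionError and nothing moves.
- job.finish_job(): hands the job in, once; it reports no verdict.
Trained networks look in the newest picture that a camera, given by its name, has taken for a name from the list of things; names that differ only in an ending like _2 or _b are one class to them, and where a whole thing is asked for, a point or a joint stands for the part that bears it (a point fixed in the world has none). Each returns a list of dicts, best first, with "score" (0 to 1); they miss things now and then, are a little off and sometimes report something else, mostly with a low value. They report only what shows in the picture. A call takes as long as a camera call. They do not tell look-alikes from the thing itself.
- spotter.look_for(camera, name): "extent" ([left, top, right, bottom] in pixels, round what is visible of it).
- spotter.cut_out(camera, name): "pixels" (400x640 bool, what is visible of it) and "extent" ([left, top, right, bottom] in pixels, round what is visible of it).
- spotter.pinpoint(camera, name): "xy" ([column, row] in pixels: a listed point, or the origin of a listed thing).
The state is a dict: "time": time; "q": joint angles; "qvel": joint speeds; "tau": joint torques, N m; "ee_pos": TCP position; "tool_rot": TCP orientation; "force": force on the tool from outside, world axes, zero at the start; "torque": the same for the moment, N m; "finger_gap": finger opening in m.
Only numpy, scipy, OpenCV 4.12 (cv2) and the standard library are available. Lean on these libraries where they do the work, as an engineer would, in place of code of your own. Each camera call takes 0.05 s, during which the arm holds its last target. There are 200 camera calls.

## Working session

There is one attempt and no reset: what is moved stays moved. The work goes in short steps, each a Python script; the robot and the scene stay as the last script left them, time stands still between calls to the robot, and variables do not carry over. Pictures are saved under pics/ and viewed, about 8 in all and at most 12, crops included, and the job is handed in when it is done.

```bash
mkdir -p pics; ls; python3 - <<'E'
from plant import r,claw,eyes,job,spotter
import cv2,numpy as np
for c in ["scene","side"]:
    im,d=eyes.get_image(c); cv2.imwrite(f"pics/{c}1.png",im[:,:,::-1]); np.savez(f"{c}1.npz",im=im,d=d)
    i=eyes.camera_info(c); print(c,i)
    for n in ["probe_carrier","guide_stand","petri_dish","weighing_bottle","vial"]:
        print(n,[(round(a["score"],2),[int(v) for v in a["extent"]]) for a in spotter.look_for(c,n)])
    for n in ["grip_bar","stop_face","lower_bend","upper_bend","probe_carrier","guide_stand"]:
        print(n,[(round(a["score"],2),np.round(a["xy"],1).tolist()) for a in spotter.pinpoint(c,n)])
print(r.get_obs()["time"],r.get_obs()["tool_rot"])
E
```

```text
pics
scene {'mtx': array([[499.2933517 ,   0.        , 322.40177   ],
       [  0.        , 499.2933517 , 203.58232839],
       [  0.        ,   0.        ,   1.        ]]), 'distortion': array([-0.14138223,  0.        ,  0.        ,  0.        ,  0.        ]), 'R': array([[ 0.85591339, -0.51675599,  0.01937799],
       [-0.27270537, -0.48289186, -0.83213415],
       [ 0.43936778,  0.70695028, -0.55423574]]), 't': array([-0.5251942 ,  0.29494035,  0.86647171])}
probe_carrier [(0.75, [348, 273, 369, 303]), (0.72, [277, 238, 329, 300]), (0.65, [400, 210, 458, 281])]
guide_stand [(0.78, [237, 152, 344, 354])]
petri_dish [(0.85, [293, 295, 314, 319]), (0.2, [235, 156, 343, 356])]
weighing_bottle [(0.59, [345, 276, 369, 302]), (0.48, [279, 237, 330, 299])]
vial [(0.77, [318, 252, 332, 269])]
grip_bar [(0.98, [342.4, 189.5]), (0.81, [429.8, 222.1]), (0.67, [299.5, 251.4])]
stop_face [(0.62, [257.4, 163.2])]
lower_bend [(0.61, [288.7, 245.5])]
upper_bend [(0.66, [267.8, 177.2]), (0.45, [259.3, 163.9])]
probe_carrier [(0.65, [338.7, 208.6]), (0.64, [427.6, 251.7]), (0.56, [302.2, 273.3])]
gu
[... 479 characters left out ...]
carrier [(0.84, [338, 185, 349, 239]), (0.76, [349, 254, 428, 323]), (0.66, [197, 237, 255, 291])]
guide_stand [(0.97, [200, 147, 294, 352])]
petri_dish [(0.63, [199, 147, 297, 351]), (0.59, [230, 288, 261, 315])]
weighing_bottle [(0.9, [293, 289, 317, 318])]
vial [(0.57, [295, 246, 310, 272])]
grip_bar [(0.94, [388.5, 262.4]), (0.82, [229.6, 247.4]), (0.59, [343.7, 203.4])]
stop_face [(0.68, [266.3, 156.6])]
lower_bend [(0.79, [247.3, 233.6]), (0.27, [229.7, 245.6])]
upper_bend [(0.79, [262.5, 170.9]), (0.67, [244.1, 233.6])]
probe_carrier [(0.97, [231.0, 266.9]), (0.78, [345.1, 218.6]), (0.57, [383.8, 289.3])]
guide_stand []
1.2 [8.43522153e-01 5.37094383e-01 2.47623325e-05 5.83799760e-06]
```

View pics/scene1.png

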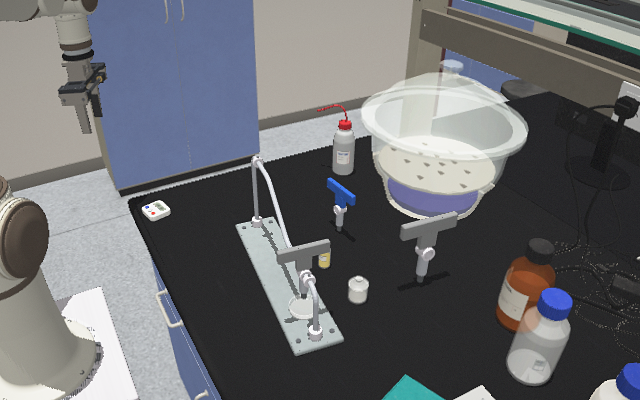

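View pics/side1.png

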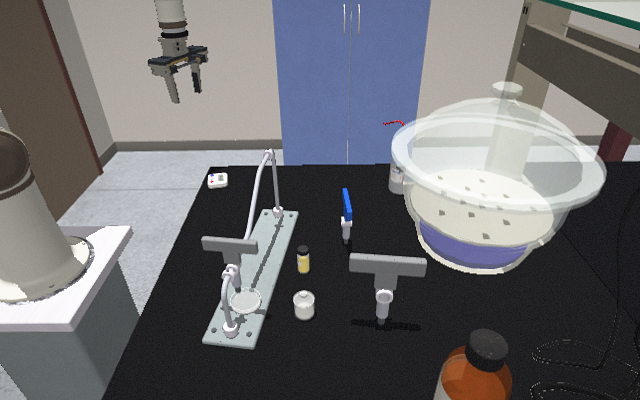

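Both views show the rod carrier at scene (302,255) / side (230,250). The blue look-alike and the larger grey one stand off the rod. Next I measure the stand and carrier poses.

```bash
cat > h.py <<'E'
from plant import r,claw,eyes,job,spotter
import cv2,numpy as np
from scipy.spatial.transform import Rotation as Ro
def cloud(c,d,m):
    i=eyes.camera_info(c); v,u=np.nonzero(m&(d>0)); z=d[v,u]
    n=cv2.undistortPoints(np.c_[u,v].astype(float)[:,None],i["mtx"],i["distortion"])[:,0]
    return (np.c_[n*z[:,None],z]-i["t"])@i["R"]
def tri(p):
    A=[];b=[]
    for c,xy in p.items():
        i=eyes.camera_info(c); n=cv2.undistortPoints(np.array([[xy]],float),i["mtx"],i["distortion"])[0,0]
        P=np.c_[i["R"],i["t"]]
        for k in (0,1): q=P[k]-n[k]*P[2]; A.append(q[:3]); b.append(-q[3])
    x,_,_,_=np.linalg.lstsq(np.array(A),np.array(b),rcond=None); return x,np.abs(np.array(A)@x-b).max()
def rnd(x): return np.round(x,4).tolist()
E
python3 - <<'E'
from h import *
P={"scene":{},"side":{}}
for n,a,b in [("stop",(257.4,163.2),(266.3,156.6)),("lower",(288.7,245.5),(247.3,233.6)),("upper",(267.8,177.2),(262.5,170.9)),("grip",(299.5,251.4),(229.6,247.4)),("carrier",(302.2,273.3),(231,266.9))]:
    x,e=tri({"scene":a,"side":b}); print(n,rnd(x),e)
for c in ["scene","side"]:
    im,d=eyes.get_image(c)
    m=max(spotter.cut_out(c,"guide_stand"),key=lambda a:a["score"])["pixels"]
    X=cloud(c,d,m); p=X[(X[:,2]>.006)&(X[:,2]<.02)]; 
    R=cv2.minAreaRect((p[:,:2]*1000).astype(np.float32)); print(c,len(p),"z",np.median(p[:,2]),R)
    up=X[X[:,2]>.2]; print("high rod",len(up),rnd(np.median(up,0)),rnd(up.min(0)),rnd(up.max(0)))
    for a in spotter.cut_out(c,"probe_carrier"):
        X=cloud(c,d,a["pixels"]); print("car",a["score"],rnd(np.median(X,0)),"z",rnd(np.percentile(X[:,2],[2,98])))
        t=X[X[:,2]>np.percentile(X[:,2],98)-.022]; print("  bar",len(t),cv2.minAreaRect((t[:,:2]*1000).astype(np.float32)))
    for n in ["petri_dish","weighing_bottle","vial"]:
        for a in spotter.cut_out(c,n)[:1]: X=cloud(c,d,a["pixels"]); print(n,rnd(np.median(X,0)))
E
```

```text
stop [0.5269, 0.1369, 0.2049] 0.0023220594598188926
lower [0.5014, -0.0515, 0.1244] 0.003003119560616066
upper [0.5243, 0.0802, 0.1996] 0.002341140343282644
grip [0.4856, -0.1277, 0.1615] 0.0035930212367877787
carrier [0.4843, -0.1385, 0.1209] 0.001098860884766776
scene 4831 z 0.012366487519295876 ((505.0923156738281, -8.40362548828125), (433.34423828125, 101.62165069580078), 81.70574951171875)
high rod 212 [0.5204, 0.1121, 0.2127] [0.5095, 0.0447, 0.2003] [0.5372, 0.1726, 0.2234]
car 0.89 [0.7536, -0.173, 0.1398] z [0.0009, 0.1675]
  bar 691 ((758.3700561523438, -168.66134643554688), (18.478893280029297, 128.6356964111328), 83.18119812011719)
car 0.72 [0.7016, 0.0689, 0.1054] z [0.0111, 0.1291]
  bar 296 ((705.4861450195312, 71.11527252197266), (16.157978057861328, 98.20619201660156), 1.2374205589294434)
car 0.63 [0.4828, -0.1419, 0.1693] z [0.0166, 0.1866]
  bar 684 ((485.7696228027344, -138.14361572265625), (15.36686897277832, 98.68174743652344), 81.30158996582031)
petri_dish [0.4899, -0.1197, 0.0149]
weighing_bottle [0.6057, -0.1513, 0.0383]
vial [0.6001, -0.0283, 0.0228]
side 4755 z 0.011825729852950325 ((508.1167297363281, -11.87213134765625), (429.80859375, 99.73347473144531), 81.45970153808594)
high rod 172 [0.5252, 0.1019, 0.2114] [0.514, 0.0441, 0.2] [0.5406, 0.1673, 0.222]
car 0.89 [0.761, -0.176, 0.1443] z [0.0099, 0.167]
  bar 1118 ((761.947265625, -169.7481231689453), (18.12859344482422, 130.84812927246094), 82.85333251953125)
car 0.87 [0.7059, 0.0661, 0.0931] z [0.0009, 0.1279]
  bar 198 ((707.72412109375, 70.90986633300781), (12.315328598022461, 97.45392608642578), 3.3001041412353516)
car 0.86 [0.4913, -0.1445, 0.17] z [0.079, 0.186]
  bar 655 ((488.93304443359375, -141.5999755859375), (11.551870346069336, 99.14352416992188), 81.9900131225586)
petri_dish [0.4948, -0.1229, 0.014]
weighing_bottle [0.6138, -0.1556, 0.0409]
vial [0.609, -0.0294, 0.0418]
```

```bash
cat >> h.py <<'E'
# stand frame (yaw -8.42 deg), nominal bend geometry
S0=np.array([.5066,-.0101,0]); RS=Ro.from_euler("z",-8.42,degrees=True).as_matrix()
a36=np.radians(36); T=50*np.tan(a36/2)
def rod(s):
    """stand (y,z) mm of the rod axis at arc length s, s=0 at the low bend's start"""
    c,sn=np.cos(a36),np.sin(a36); L=np.hypot(115,84)-2*T; A=50*a36
    y0,z0=-40-T,125
    if s<0: return np.array([y0+s,z0])
    if s<A: t=s/50; return np.array([y0+50*np.sin(t),z0+50*(1-np.cos(t))])
    p=np.array([-40+T*c,125+T*sn]); s-=A
    if s<L: return p+s*np.array([c,sn])
    p=p+L*np.array([c,sn]); s-=L
    if s<A: t=a36-s/50; return np.array([p[0]+50*(sn-np.sin(t)),p[1]+50*(np.cos(t)-c)])
    return np.array([75+T+s-A,209.])
def carrier(s):
    y,z=np.mean([rod(s+k) for k in (-12,-6,0,6,12)],0); d=rod(s+12)-rod(s-12)
    return y,z,np.arctan2(d[1],d[0])
def tcp(y,z,th,x=0.,h=31.):
    """TCP pose (position, quat) for the carrier origin at stand (x,y,z) mm, tilted th"""
    C=RS@Ro.from_euler("x",th).as_matrix()
    p=S0+RS@np.array([x,y,z])/1000+C[:,2]*h/1000
    return p,Ro.from_matrix(np.c_[C[:,1],C[:,0],-C[:,2]]).as_quat()
E
python3 - <<'E'
from h import *
A=50*a36;L=np.hypot(115,84)-2*T; print(A,L,rod(A-1e-6),rod(A),rod(2*A+L-1e-6),rod(2*A+L+1e-6))
for s in np.linspace(-75,190,14):
    y,z,th=carrier(s); p,q=tcp(y,z,th); j=r.inverse_kinematics(p,q); print(round(s),rnd([y,z,np.degrees(th)]),rnd(p),None if j is None else rnd(j))
o=r.get_obs(); p0=o["ee_pos"]; r.movel([p0[0],p0[1],.34],v=.3)
p,q=tcp(-131,122.5,0); r.goto([p[0],p[1],.30],q)
o=r.get_obs(); im,d=eyes.get_image("wrist"); cv2.imwrite("pics/w1.png",im[:,:,::-1])
i=eyes.camera_info("wrist"); H=i["hand_eye"]; W=np.eye(4); W[:3,:3]=Ro.from_quat(o["tool_rot"]).as_matrix(); W[:3,3]=o["ee_pos"]
def wc(m):
    v,u=np.nonzero(m&(d>0)); z=d[v,u]; n=cv2.undistortPoints(np.c_[u,v].astype(float)[:,None],i["mtx"],i["distortion"])[:,0]
    X=np.c_[n*z[:,None],z,np.ones(len(z))]@(W@H).T; return ((X[:,:3]-S0)@RS)*1000
for n in ["probe_carrier","guide_stand"]:
    for a in spotter.cut_out("wrist",n):
        X=wc(a["pixels"]); t=X[X[:,2]>np.percentile(X[:,2],97)-6]; print(n,a["score"],"top rect (stand mm)",cv2.minAreaRect(t[:,:2].astype(np.float32)),t[:,2].max())
        g=X[np.abs(X[:,2]-127)<5]; print("  rod lvl",len(g),rnd(np.median(g,0)) if len(g) else "")
print(o["time"],rnd(o["ee_pos"]))
E
```

```text
31.41592653589793 109.91940632680684 [-26.85672301 134.54914969] [-26.8567222  134.54915028] [ 91.45920715 208.70730654] [ 91.24598581 209.        ]
-75 [-131.246, 125.0, 0.0] [0.4874, -0.1399, 0.156] [-0.5183, 0.0353, 1.8488, -0.0, 1.2575, -1.9421]
-55 [-110.8614, 125.0, 0.0] [0.4904, -0.1198, 0.156] [-0.4794, 0.0292, 1.855, -0.0, 1.2573, -1.9032]
-34 [-90.4768, 125.0, 0.0] [0.4934, -0.0996, 0.156] [-0.4397, 0.0253, 1.859, -0.0, 1.2572, -1.8636]
-14 [-70.0921, 125.0, 0.0] [0.4963, -0.0794, 0.156] [-0.3996, 0.0236, 1.8608, -0.0, 1.2572, -1.8234]
7 [-49.8218, 126.0783, 8.1997] [0.4987, -0.0638, 0.1568] [-0.4587, 0.0297, 1.8598, 0.1414, 1.2988, -1.9238]
27 [-30.8995, 132.5993, 29.5119] [0.4998, -0.0558, 0.1596] [-0.6516, 0.1191, 1.8409, 0.4487, 1.4607, -2.1892]
47 [-14.0, 143.8901, 36.0] [0.5019, -0.042, 0.169] [-0.68, 0.1445, 1.8352, 0.5315, 1.5232, -2.2289]
68 [2.4915, 155.8719, 36.0] [0.5043, -0.0257, 0.181] [-0.652, 0.1171, 1.8395, 0.5408, 1.5298, -2.1948]
88 [18.983, 167.8536, 36.0] [0.5067, -0.0093, 0.1929] [-0.6232, 0.0915, 1.8416, 0.55, 1.5361, -2.1597]
108 [35.4745, 179.8354, 
[... 756 characters left out ...]
11.281067848205566, 98.32933807373047), 89.8497085571289) 188.3397426355876
  rod lvl 47 [-9.8479, -137.9299, 129.9273]
probe_carrier 0.71 top rect (stand mm) ((44.16657638549805, -35.67443084716797), (143.25750732421875, 11.754226684570312), 40.73778533935547) 305.1762859989932
  rod lvl 0 
probe_carrier 0.58 top rect (stand mm) ((240.30384826660156, -120.66226959228516), (60.05778884887695, 14.59250259399414), 0.6770902872085571) 169.17183851839695
  rod lvl 0 
guide_stand 0.74 top rect (stand mm) ((2.281777858734131, 117.82785034179688), (22.287708282470703, 103.556884765625), 5.16691255569458) 223.89982160331257
  rod lvl 788 [-1.4549, -91.2218, 129.6496]
4.8667 [0.4876, -0.1391, 0.3001]
```

View pics/w1.png

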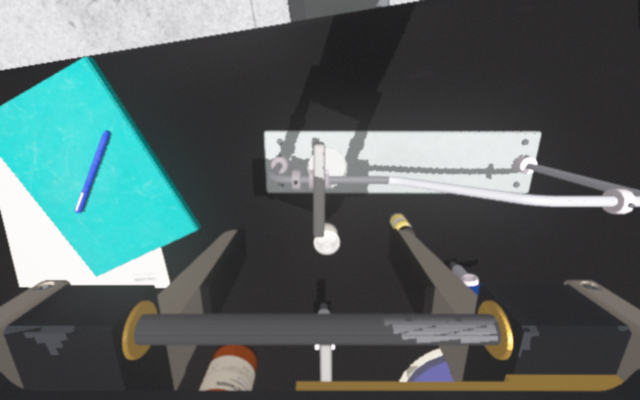

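The wrist view shows the bar at (319,190), square to the plate and centred between the fingers, agreeing with the fixed cameras within 2 mm. I grasp it, then touch off on the low stop and the rod underside.

```bash
python3 - <<'E'
from h import *
p,q=tcp(-130.5,122.5,0,h=31.5)
claw.move_gripper(.05,25); r.movel(p,v=.12,max_force=8); claw.move_gripper(0.0,25)
o=r.get_obs(); print("gap",o["finger_gap"],o["time"],rnd(o["ee_pos"]),rnd(p),rnd(o["force"]))
def st(o): return ((o["ee_pos"]-S0)@RS)*1000
z0=st(o)
up=r.movel(o["ee_pos"]+[0,0,.008],v=.02,max_force=5); o=r.get_obs(); z1=st(o); print("up",up,rnd(z1-z0),rnd(o["force"]))
r.movel(o["ee_pos"]-[0,0,.0025],v=.02); o=r.get_obs(); print(rnd(st(o)-z0),rnd(o["force"]))
b=r.movel(o["ee_pos"]-RS[:,1]*.016,v=.02,max_force=5); o=r.get_obs(); print("back",b,rnd(st(o)-z0),rnd(st(o)),rnd(o["force"]),o["time"])
E
```

```text
gap 0.011918299015358015 7.8 [0.4875, -0.1391, 0.154] [0.4875, -0.1392, 0.154] [1.0703, 1.1663, -0.3902]
up True [-1.2875, 0.3747, 4.3314] [0.1566, -0.8106, -2.1421]
[-1.7145, 0.5077, 1.2517] [0.4175, 1.1741, -2.3733]
back True [-1.8532, -8.445, 0.9222] [-1.8838, -138.8296, 154.8811] [1.4195, 0.2723, 1.5051] 8.9333
```

```bash
cat > go.py <<'E'
from h import *
import sys
def run(ss,v=.05,dy=.7,guard=15):
    for s in ss:
        y,z,th=carrier(s); p,q=tcp(y+dy,z,th,h=31.5)
        hit=r.movel(p,frame=q,v=v,max_force=guard); o=r.get_obs()
        print(round(s),hit,"dev mm",np.round((o["ee_pos"]-p)*1000,1),"F",np.round(o["force"],1),"t",round(o["time"],2))
        if hit: return False
    return True
E
python3 - <<'E'
from go import *
ss=[-75,-18,-11,-4,3,10,17,24,31,38,44]
print(run(ss)); im,_=eyes.get_image("side"); cv2.imwrite("pics/s2.png",cv2.resize(im[120:370,150:350,::-1],None,fx=2.4,fy=2.4)); print(r.get_obs()["finger_gap"])
E
```

```text
-75 False dev mm [-0.2  0.5 -0.3] F [ 1.   0.2 -2. ] t 9.25
-18 False dev mm [-0.  -0.3  0. ] F [-0.1  0.3 -2.2] t 10.54
-11 False dev mm [ 0.   0.2 -0. ] F [-0.9  0.3 -1.9] t 10.83
-4 False dev mm [-0.  -0.2 -0. ] F [ 0.2  0.1 -1.7] t 11.11
3 False dev mm [-0.1 -0.9 -0.1] F [-0.5 -0.1 -1.6] t 11.36
10 False dev mm [-0.3 -1.1 -0.3] F [-0.3 -0.1 -2.3] t 11.62
17 False dev mm [-0.4 -0.7 -0.6] F [ 0.9 -0.4 -2. ] t 11.91
24 False dev mm [-0.4 -0.2 -0.6] F [-0.7 -0.  -1.7] t 12.19
31 False dev mm [-0.3 -0.  -0.5] F [ 0.8  0.2 -1.7] t 12.44
38 False dev mm [-0.1  0.1 -0.2] F [ 0.5 -0.1 -2.2] t 12.7
44 False dev mm [0.1 0.2 0.3] F [-0.2  0.9 -2.1] t 12.96
True
0.011789175172422806
```

View pics/s2.png

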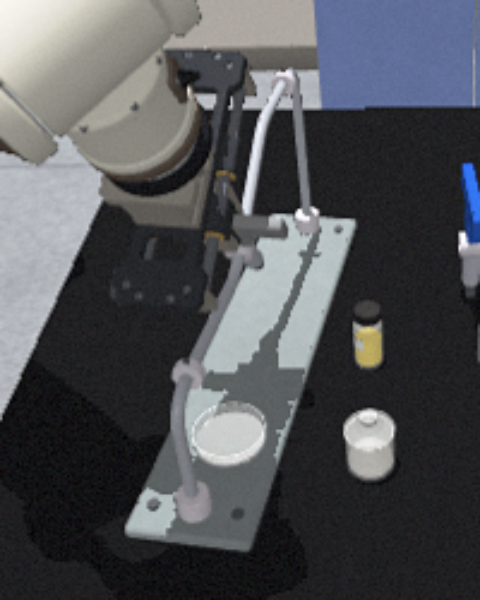

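The carrier is just past the lower bend on the slope, held by the bar at (262,226), with only its weight on the wrist. On to the top and the stop.

```bash
python3 - <<'E'
from go import *
if run([126,133,140,147,154,161,168,175,182,190,206]):
    y,z,th=carrier(226); p,q=tcp(y,z,th,h=31.5)
    hit=r.movel(p,frame=q,v=.02,max_force=5); o=r.get_obs(); e=((o["ee_pos"]-S0)@RS)*1000
    print("stop",hit,rnd(e),np.round(o["force"],1),o["time"],o["finger_gap"])
    im,_=eyes.get_image("side"); a=im[110:290,200:340]
    im,_=eyes.get_image("scene"); b=im[110:290,200:340]
    cv2.imwrite("pics/s3.png",cv2.resize(np.hstack([a,b])[:,:,::-1],None,fx=2.8,fy=2.8))
E
```

```text
126 False dev mm [-0.1 -0.1 -0.2] F [-0.2 -0.9 -1.6] t 14.8
133 False dev mm [0.1 0.2 0.3] F [ 1.  -0.3 -1.2] t 15.09
140 False dev mm [0.1 0.2 0.3] F [ 0.  -0.9 -2.7] t 15.41
147 False dev mm [-0.   0.2  0. ] F [ 0.1  0.2 -1.1] t 15.75
154 False dev mm [-0.2  0.1 -0.4] F [-0.5  0.2 -2.5] t 16.12
161 False dev mm [-0.4 -0.2 -0.7] F [-0.5 -0.1 -1.3] t 16.48
168 False dev mm [-0.3 -0.3 -0.7] F [ 0.3  0.9 -1.2] t 16.85
175 False dev mm [-0.2 -0.4 -0.5] F [ 0.1  0.8 -3. ] t 17.19
182 False dev mm [-0.1 -0.3 -0.3] F [ 1.   0.1 -2.7] t 17.5
190 False dev mm [-0.   0.  -0.1] F [ 0.2  0.5 -2. ] t 17.82
206 False dev mm [-0.   0.3 -0. ] F [-0.2  0.6 -2.4] t 18.28
stop True [-0.4329, 134.3261, 239.7015] [-0.2 -0.9 -0.5] 18.875 0.011704885866112373
```

View pics/s3.png

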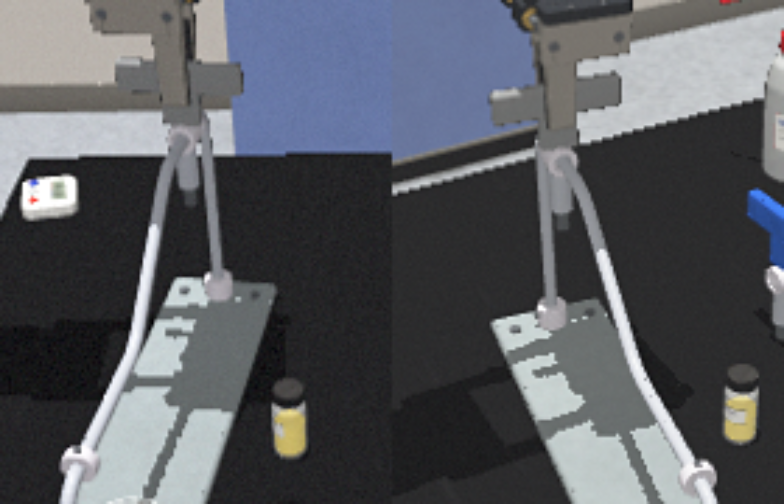

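Contact came at stand y = 134.3 mm; I expected 134. Next: press on lightly, lower 2 mm onto the rod and let go.

```bash
python3 - <<'E'
from h import *
P=lambda o:np.round(((o["ee_pos"]-S0)@RS)*1000,1)
p,q=tcp(140,206.5+1.5,0,h=31.5); print(r.movel(p,frame=q,v=.02,max_force=6)); o=r.get_obs(); print(P(o),np.round(o["force"],1))
y=P(o)[1]
p,q=tcp(y+.3,206.3,0,h=31.5); print(r.movel(p,frame=q,v=.01,max_force=8)); o=r.get_obs(); print(P(o),np.round(o["force"],1))
claw.move_gripper(.03); o=r.get_obs(); print(P(o),np.round(o["force"],1),o["finger_gap"])
r.movel(o["ee_pos"]+[0,0,.12],v=.12); 
o=r.get_obs(); print(o["time"],P(o))
r.movel(o["ee_pos"]-RS[:,1]*.15,v=.25)
out=[]
for c in ["side","scene"]:
    im,d=eyes.get_image(c); a=im[110:290,200:340]; out.append(a)
    for k in spotter.cut_out(c,"probe_carrier"):
        X=(cloud(c,d,k["pixels"])-S0)@RS*1000; t=X[X[:,2]>np.percentile(X[:,2],98)-22]
        print(c,round(k["score"],2),cv2.minAreaRect(t[:,:2].astype(np.float32)),np.percentile(X[:,2],98))
cv2.imwrite("pics/s4.png",cv2.resize(np.hstack(out)[:,:,::-1],None,fx=2.8,fy=2.8,interpolation=cv2.INTER_CUBIC))
print(r.get_obs()["time"])
E
```

```text
True
[ -1.3 134.4 238.2] [ 1.1 -2.4  1.8]
False
[ -0.4 134.3 237.5] [-2.  -1.7  0.1]
[1.000e-01 1.349e+02 2.379e+02] [-0.2  0.2  0.8] 0.029969282388609027
21.125 [-3.000e-01  1.348e+02  3.568e+02]
side 0.66 ((1.206298828125, 128.41615295410156), (99.14512634277344, 12.498296737670898), 3.5231335163116455) 269.03904568653957
side 0.59 ((276.172607421875, -120.63006591796875), (127.51956176757812, 17.849933624267578), 1.4938589334487915) 167.03552269487648
side 0.56 ((187.0340576171875, 107.81935119628906), (11.539593696594238, 96.011474609375), 11.730076789855957) 127.88986031060969
scene 0.93 ((184.42483520507812, 111.95831298828125), (14.51519775390625, 103.13206481933594), 11.708069801330566) 128.7149829089709
scene 0.75 ((272.566650390625, -119.08811950683594), (131.76089477539062, 18.719261169433594), 0.908076286315918) 167.50715030136277
scene 0.65 ((-1.8635711669921875, 132.6627960205078), (15.90359878540039, 100.28778076171875), 88.9903564453125) 270.88167753968185
22.075
```

View pics/s4.png

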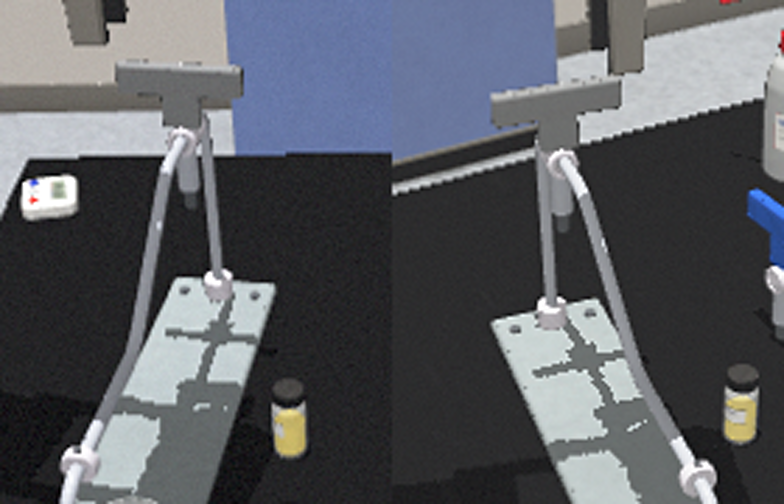

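The released carrier hangs upright at the stop. The depth readings put the bar 1–4 mm short of where contact was felt, so I check the gap with the wrist camera.

```bash
python3 - <<'E'
from h import *
p,q=tcp(125,330,0,x=-25,h=31.5); r.movel(p,frame=q,v=.25)
o=r.get_obs(); im,d=eyes.get_image("wrist")
i=eyes.camera_info("wrist"); W=np.eye(4); W[:3,:3]=Ro.from_quat(o["tool_rot"]).as_matrix(); W[:3,3]=o["ee_pos"]; W=W@i["hand_eye"]
def px(X): 
    c=np.linalg.inv(W)@np.r_[S0+RS@np.array(X)/1000,1]; return cv2.projectPoints(c[None,:3],np.zeros(3),np.zeros(3),i["mtx"],i["distortion"])[0].ravel()
u,v=px([0,140,209]); print("stop_face proj",px([0,145,209]),"cam stand",np.round((W[:3,3]-S0)@RS*1000))
v,u=np.nonzero(d>0); z=d[v,u]; n=cv2.undistortPoints(np.c_[u,v].astype(float)[:,None],i["mtx"],i["distortion"])[:,0]
X=((np.c_[n*z[:,None],z,np.ones(len(z))]@W.T)[:,:3]-S0)@RS*1000
def ex(m,n): t=X[m]; print(n,len(t),"y",np.round(np.percentile(t[:,1],[1,10,50,90,99]),1),"z",np.round(np.percentile(t[:,2],[1,99]),1)) if len(t) else print(n,0)
b=(X[:,2]>246)&(X[:,2]<275)&(abs(X[:,0])<55)&(abs(X[:,1]-133)<30); ex(b,"bar")
for s in (1,-1): ex(b&(s*X[:,0]>25),f"bar x{s}")
k=(abs(X[:,0])<14)&(X[:,2]>211)&(X[:,2]<224); ex(k&(X[:,1]>100)&(X[:,1]<165),"collars")
t=X[k&(X[:,1]>100)&(X[:,1]<165)]; print(np.histogram(t[:,1],bins=np.arange(110,166,2))[0],"from 110 step 2")
x0,y0=np.clip(px([0,140,215])-[80,60],0,[480,280]).astype(int); cv2.imwrite("pics/w2.png",cv2.resize(im[y0:y0+120,x0:x0+160,::-1],None,fx=5,fy=5,interpolation=cv2.INTER_CUBIC)); print(x0,y0,r.get_obs()["time"])
E
```

```text
stop_face proj [335.91285133 204.5709853 ] cam stand [-107.  123.  532.]
bar 1232 y [127.1 128.  132.9 137.8 139. ] z [249.7 271.1]
bar x1 255 y [127.1 128.  132.9 137.2 139. ] z [252.8 271. ]
bar x-1 390 y [127.6 128.6 133.2 137.9 139.1] z [248.8 271.3]
collars 487 y [101.1 109.  143.5 157.4 164.3] z [211.1 222.9]
[14 14 14  7 15 24 18 36 18  0  0  0  0  0  0  0 33 35 34 29 31 38 16 14
 13 11 12] from 110 step 2
251 146 22.8417
```

View pics/w2.png

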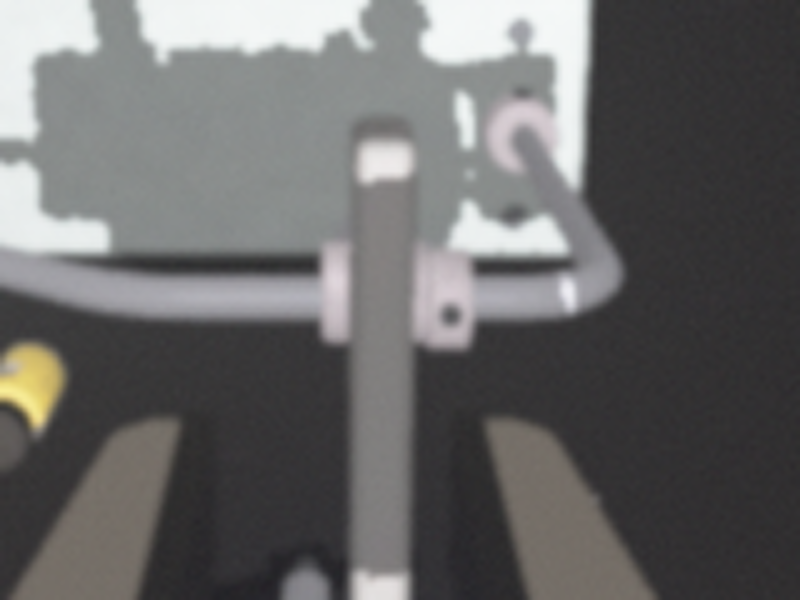

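The wrist view shows the collar (columns 320–428) butting the stop (428–473) with no visible gap, but it resolves only about 1 mm. I push gently on the stem with shut fingers to settle it.

```bash
python3 - <<'E'
from h import *
P=lambda o:np.round(((o["ee_pos"]-S0)@RS)*1000,1)
mv=lambda y,z,v,f=None:r.movel(tcp(y,z,0,h=0)[0],frame=tcp(0,0,0)[1],v=v,max_force=f)
mv(80,330,.25); claw.move_gripper(0.0,10); mv(92,225,.2)
print(mv(122,225,.02,5)); o=r.get_obs(); print(P(o),np.round(o["force"],1))
y=P(o)[1]; print(mv(y+1.5,225,.01,5)); o=r.get_obs(); print(P(o),np.round(o["force"],1),o["time"])
r.sleep(.2); o=r.get_obs(); print(P(o),np.round(o["force"],1))
mv(88,225,.06); mv(75,330,.25)
out=[]
for c in ["side","scene"]:
    im,d=eyes.get_image(c); out.append(im[110:290,200:340])
    for k in spotter.cut_out(c,"probe_carrier"):
        X=(cloud(c,d,k["pixels"])-S0)@RS*1000; t=X[X[:,2]>np.percentile(X[:,2],98)-22]
        if np.percentile(X[:,2],98)>200: print(c,cv2.minAreaRect(t[:,:2].astype(np.float32)))
    for n in ["petri_dish","weighing_bottle","vial"]:
        for a in spotter.cut_out(c,n)[:1]: print(n,rnd(np.median(cloud(c,d,a["pixels"]),0)))
cv2.imwrite("pics/s5.png",cv2.resize(np.hstack(out)[:,:,::-1],None,fx=2.8,fy=2.8,interpolation=cv2.INTER_CUBIC))
print(r.get_obs()["time"])
E
```

```text
True
[ -0.  116.4 225. ] [-0.5 -2.3  2.2]
False
[1.000e-01 1.170e+02 2.252e+02] [-1.5 -4.4  3.2] 25.9333
[1.000e-01 1.170e+02 2.252e+02] [-1.4 -4.2  3.5]
side ((-0.5569305419921875, 129.5127716064453), (99.07511901855469, 13.571205139160156), 1.5939003229141235)
petri_dish [0.4959, -0.1221, 0.0141]
weighing_bottle [0.6138, -0.1558, 0.0414]
vial [0.6091, -0.03, 0.0419]
scene ((-3.835651397705078, 131.89071655273438), (17.228168487548828, 99.78842163085938), 87.83263397216797)
petri_dish [0.4915, -0.1202, 0.015]
weighing_bottle [0.6048, -0.1518, 0.0399]
vial [0.6014, -0.027, 0.0394]
27.8583
```

View pics/s5.png

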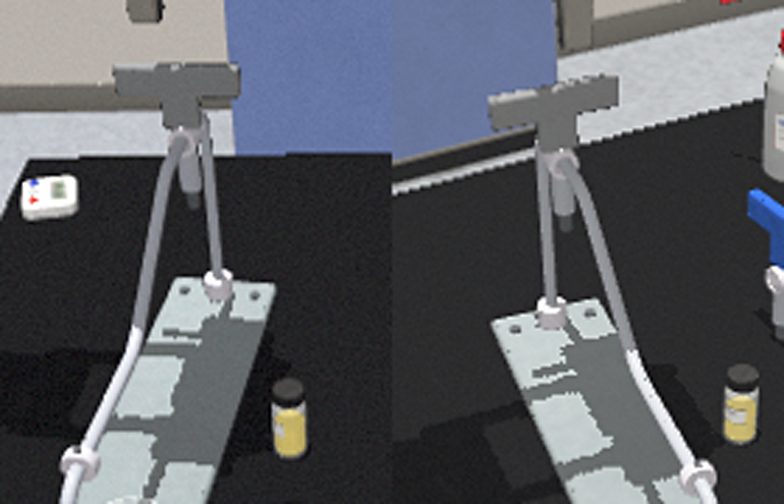

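```bash
python3 - <<'E'
from h import *
r.sleep(1.0)
mv=lambda y,z,v,x=0:r.movel(tcp(y,z,0,x=x,h=0)[0],frame=tcp(0,0,0)[1],v=v)
claw.move_gripper(.08); mv(125,361,.25,-25)
o=r.get_obs(); im,d=eyes.get_image("wrist"); cv2.imwrite("pics/w3.png",cv2.resize(im[146:266,251:411,::-1],None,fx=5,fy=5,interpolation=cv2.INTER_CUBIC)); print(o["time"])
E
```

```text
30.4917
```

View pics/w3.png

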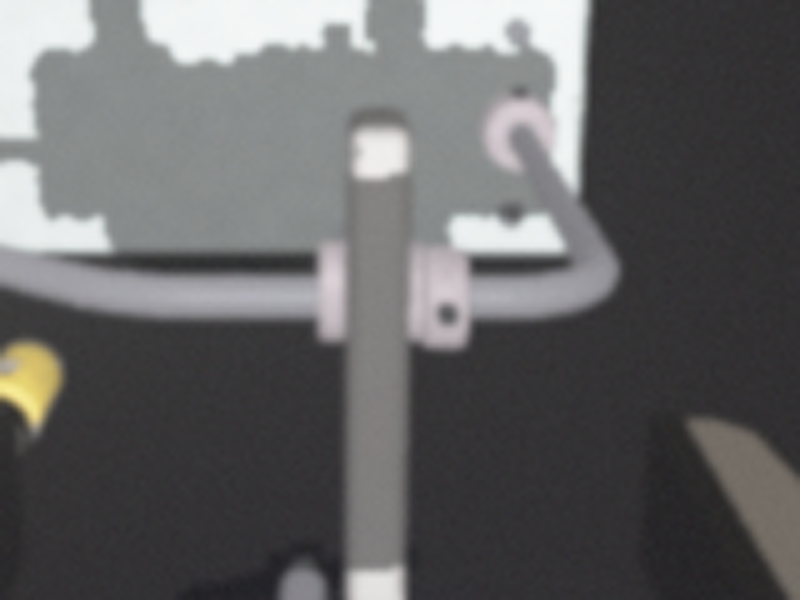

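The carrier collar (columns 318–425) is unchanged by the push and still flush with the stop (425–470). The gripper is well clear, so I hand in.

```bash
python3 -c "
from plant import job,r
print(job.finish_job(), r.get_obs()['time'])"
```

```text
the job is handed in; nothing more can be done
the job is handed in; nothing more can be done
```

I slid the rod carrier (the grey one on the stand) by its grip bar round both bends to the upper level stretch. It now sits against the stop collar, released, and I handed the job in at about 30.5 s.

**Slide:** the wrist force stayed within about 3 N, mostly the carrier's own weight. The two contacts, at the low stop and the high stop, were 273.2 mm apart; the given dimensions make it 273.0 mm.

**At the stop:** after release, a push of about 4 N on the stem did not visibly move the carrier. The wrist pictures before and after it both show collar and stop butted, though they resolve only about 1 mm.

**Other things:** the petri dish, weighing bottle and vial measured where they were at the start, within about 2 mm. The vial's first scene-camera reading was off (17 mm low in height), but the side camera agrees before and after.

**Disagreement:** the fixed cameras' depth put the bar 1.5–5 mm short of the contact position. They already differed by about 3 mm from each other at the start. I trusted the contact forces and the wrist view instead.

**Possible lean:** the carrier looked tilted sideways by 2–3° just after the push. I waited a second before the last wrist picture, in which it looked normal.

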